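Hand spin check of a loaded centrifuge rotor

TASK

Before the run, check by hand that the loaded rotor of the open bench centrifuge turns freely: flick it with a fingertip so that it spins on by itself, untouched, for at least four seconds. Then brake it with a fingertip pressed down on its flat outer rim, and keep pressing lightly until it stands still with the red mark (the place of the white-capped vial) in line with the red pointer at the front of the machine; then take the hand away. Take nothing between the fingers (not the vials, their sleeves or the hub nut), and leave the timer, beaker, spare vial and tape roll where they are.

Things in the scene. Friction and masses are not known exactly. Their poses are not given: they have to be found in the camera images.
- centrifuge: white bench centrifuge, fixed, 250 (x) x 270 (y) mm, deck 105 mm above the worktop, round grey collar (radius 105 to 113 mm, top at 121 mm) round the rotor. Clear dome lid stands open at the rear (own +x, 115 to 205 mm behind the axis, up to 365 mm high). Origin on the rotor's axis at worktop level; own -x is the front, with the control panel; z up
- rotor: rotor: aluminium disc of radius 96 mm, top face 130 mm above the worktop, turning about the vertical, either way, without limit. Origin on the axis at the level of the top face, z up, own -x towards the red mark. The flat rim from radius 71 to 96 mm is bare. Coasting, it loses roughly 0.3 to 0.75 rad/s each second; left at rest it stays
- mark (a point): middle of the red mark, a 22 x 9 mm radial bar on the rotor's flat rim, 88 mm from the axis; turns with the rotor. The motor sits on rubber mounts: the rotor holds its height until pressed down with 4 to 6 N, then sinks, 6 mm at about 14 N, and springs back when released
- index (a point): fixed point, 88 mm in front of the rotor's axis (own -x of the centrifuge) at the level of the disc, in line with the red diamond pointer on the chamber collar: the mark is in line when it lies here
- sleeve_1 (a point): a point inside the sleeve with the white-capped vial, at the mark: on its axis 14 mm above the disc, 49 mm from the rotor's axis. Four blue sleeves, 90 degrees apart, 28 mm in diameter (32 at the top), 54 mm from the axis at the disc, lean 20 degrees inward; tops 33 mm above the disc, the capped vials fixed in them up to 40 mm
- sleeve_2 (a point): the same point of the next sleeve (black cap), 90 degrees further counter-clockwise seen from above
- sleeve_3 (a point): the same point of the sleeve opposite the mark
- sleeve_4 (a point): the same point of the sleeve 90 degrees clockwise of the mark
- nut_mid (a point): middle of the black hub nut (24 mm in diameter), on the axis 18 mm above the disc
- timer: lab timer 70 x 64 x 16 mm lying left of the centrifuge; loose, leave it; origin under its centre
- beaker: glass beaker 55 mm wide, 71 mm high, left of the centrifuge; loose, leave it; origin under its centre
- spare_vial: vial with black cap, 21 mm wide, 57 mm high, standing right of the centrifuge; loose, leave it; origin under its centre
- roll: roll of tape, 78 mm wide, 19 mm high, lying right of the centrifuge; loose, leave it; origin under its centre

How it is judged (in metres and radians):
On the way, in this order (a step that is already met when the one before it is completed fails the run):
1. the rotor spins by itself, untouched by the robot, for 3.5 s (angular speed of rotor above 0.15 rad/s and contact force between each of the fingers, the arm and rotor below 0.05 N), for 3.5 s.
2. a fingertip pressing on the rotor (over 0.5 N) holds it at rest with the mark within 10 mm of the index point (contact force between the fingers and rotor above 0.5 N and angular speed of rotor below 0.1 rad/s and horizontal distance between mark and index below 0.01 m), for 0.2 s.
At the end, for the whole second after the job is handed in: The rotor stands still with the middle of its red mark within 10 mm (about 6 degrees) of the index point in line with the pointer; timer, beaker, spare vial and tape roll are within 15 mm of where they stood, beaker and vial upright (horizontal distance between mark and index below 0.01 m and angular speed of rotor below 0.05 rad/s and distance of each of timer, beaker, spare_vial, roll from where it was at the start of the episode below 0.015 m and angle between each of beaker, spare_vial's own z axis and vertical below 0.2 rad); the robot touches nothing.
It fails at once if a sleeve, its vial or the hub nut is taken between the fingers (distance between the grasp point and sleeve_1 below 0.013 m or distance between the grasp point and sleeve_2 below 0.013 m or distance between the grasp point and sleeve_3 below 0.013 m or distance between the grasp point and sleeve_4 below 0.013 m or distance between the grasp point and nut_mid below 0.013 m).
It fails at once if the rotor is pressed or struck with more than 40 N (contact force between any of the arm, the fingers and rotor above 40 N).
It fails at once if a bystander is shifted, lifted or knocked over (distance of any of timer, beaker, spare_vial, roll from where it was at the start of the episode above 0.015 m).
It also fails if it takes over 51 s, if anything falls off the work surface, if the arm or the gripper's body presses on something with over 40 N, if the wrist force passes 120 N, or if a joint passes its speed limit or range.

ROBOT

A 7-joint arm with a two-finger parallel gripper is mounted at the origin on a cart in front of the work surface, level with it; the furniture and walls round the work are solid. World frame = base frame: x ahead of the robot, y to its left, z up, the work surface at z = 0. Lengths are in mm, angles in rad, forces in N, time in s.
With the tool pointing down it reaches from about 400 to 875 mm from the base axis. Payload 4.4 kg.
Tool frame: the origin (TCP) lies where the fingers leave the gripper's body, on its centre line; the fingertips stand 73 mm ahead of it and the grasp point (between the pads) lies 54 mm ahead of it; z points along the fingers, y is the line along which they close (so a half turn about z gives the same grasp; the last joint's range is limited). The gripper opens to 85 mm and grips with 20 to 120 N. Pads are 22 mm wide; open, the fingers measure 114 mm over their backs; the gripper's body (76 mm by 85 mm) begins 54 mm behind the grasp point. The pads swing forward as they close: fully open they stand 13 mm farther back than shut.
Start: joints at [-1.41, 0.628, 0.038, 1.517, -0.027, 0.996, -0.02], TCP at [146.136, 633.373, 303.913] pointing down, gripper open.
Joint ranges: [-3.06, 3.06], [-0.37, 2.12], [-1.25, 1.32], [0.18, 2.47], [-1.1, 4.24], [0.23, 1.98], [-2.94, 2.94]. Speed limits (rad/s): [2.57, 2.57, 3.14, 3.14, 3.14, 3.14, 3.14].

INTERFACE

Orientations are given as [roll, pitch, yaw] about the fixed x, y, z axes, in that order (R = Rz(yaw) Ry(pitch) Rx(roll)).
In Python, from cell import ctrl gives the robot as it stands.
- The arm moves only by the tool send_rows, never from a script. Its argument "rows" is a list that holds one entry, the list of rows, each a list of 6 numbers: the shift along the tool's x, y, z in cm, then the turn, a rotation vector about the tool's x, y, z in rad. In form: [[[tx, ty, tz, wx, wy, wz], ...]]. A call has 1 to 10 rows; each row is the pose to reach, as a shift and turn from the pose commanded when the call began, along the tool's axes at that moment; what a row does not reach only later rows make up. A row lasts 1/10 s, in which the tool goes at most 50 mm and 8.59 degrees, less where a joint would pass 70% of its speed; a pose out of reach is approached as far as the arm can. A call with a gripper value outside its range is refused whole. "grip" is the closure in counts, from 0 (fully open) to 255 (shut), set as the call begins (left out, the last holds). The fingers move at their own pace and stop on an object; the grip force is fixed at half the most. Time passes only in rows, so rows that repeat a pose let the fingers close. It gives the time, the measured TCP pose, the force, the opening and the grip force at its end, in the units of the state.
- ctrl.read_state(): the state, without advancing time (a new reading comes with each control period).
- ctrl.get_image(name): name is "side" or "top" or "wrist"; returns a dict with "pixels" (480x640x3 uint8, red, green, blue), "fx", "fy", "cx", "cy" (pixels), "D" ([k1, k2, p1, p2, k3] as OpenCV has them; the pictures are not rectified), "extrinsics" (4x4, takes a point from camera to world coordinates); the wrist camera has in their place "mount" (4x4, takes a point from camera to tool coordinates, whose origin is the TCP and whose axes are the flange's). Camera axes: x right, y up, looking along -z (the intrinsics and any distortion apply to the point x, -y, -z); pixel columns grow to the right and rows downward; lengths in mm; the calibration is good to about 2 mm. A picture is of the moment at which its call begins: read the wrist's pose just before it. There is no depth.
- ctrl.finish_job(): hands the job in; it is judged then, once.
The state is a dict: "clock": time; "qpos": joint angles; "qd": joint speeds; "tau": joint torques, N m; "eef_pos": TCP position; "tool_rot": TCP orientation; "force": force on the tool from outside, world axes, zero at the start; "torque": the same for the moment, N m; "width": finger opening in mm; "gripper_force": force on a finger pad.
Only numpy, scipy, OpenCV 4.12 (cv2) and the standard library are available. Lean on these libraries where they do the work, as an engineer would, in place of code of your own. Each camera call takes 0.05 s, during which the arm holds its last target. There are 200 camera calls.

## Working session

There is one attempt and no reset: what is moved stays moved. The work goes in short steps, Python scripts to look and compute and a tool call to move; the robot and the scene stay as the last step left them, time stands still between calls to the robot, and variables do not carry over. Pictures are saved under pics/ and viewed, at most 10 in all, crops included, and the job is handed in when it is done.

Besides the shell and the picture viewer there is one more tool, called after "Emit:" by a JSON object that holds its "op" and its "data", one argument or row to a line. send_rows: Moves the arm, as the interface text tells. Its arguments: {"type":"object","properties":{"rows":{"type":"array","items":{"type":"array","items":{"type":"array","items":{"type":"number"}}}},"grip":{"type":"number"}},"required":["rows"]}

```bash
mkdir -p pics; python3 - <<'E'
from cell import ctrl
import cv2
s=ctrl.read_state();print({k:s[k] for k in('clock','eef_pos','tool_rot','force','width')})
for n in('top','side'):
    g=ctrl.get_image(n);cv2.imwrite(f'pics/{n}0.png',g['pixels'][:,:,::-1]);print(n,g['fx'],g['cx'],g['cy'],g['D'],g['extrinsics'])
E
```

```text
{'clock': 0.0, 'eef_pos': array([145.97667123, 632.88652277, 303.00268486]), 'tool_rot': array([-3.13967404e+00,  1.37731206e-05,  2.91493552e+00]), 'force': array([ 0.45699364, -0.35199116,  0.24068409]), 'width': 85.54018196798295}
top 465.92848532069974 322.31186361421953 245.07113182958147 [-0.08298408  0.          0.          0.          0.        ] [[ 5.98538850e-03  9.98116378e-01 -6.10562979e-02  4.91223874e+02]
 [-9.99934466e-01  5.37806272e-03 -1.01064721e-02  8.94833292e-01]
 [-9.75907075e-03  6.11127878e-02  9.98083157e-01  9.72845422e+02]
 [ 0.00000000e+00  0.00000000e+00  0.00000000e+00  1.00000000e+00]]
side 491.7871074014375 328.52155184056176 241.3767454660951 [-0.05483101  0.          0.          0.          0.        ] [[-9.86641420e-01  1.05987153e-01 -1.23715126e-01  4.17885448e+02]
 [-1.61791126e-01 -5.48774354e-01  8.20164825e-01  8.47574137e+02]
 [ 1.90352466e-02  8.29224597e-01  5.58591288e-01  6.62766944e+02]
 [ 0.00000000e+00  0.00000000e+00  0.00000000e+00  1.00000000e+00]]
```

View pics/top0.png

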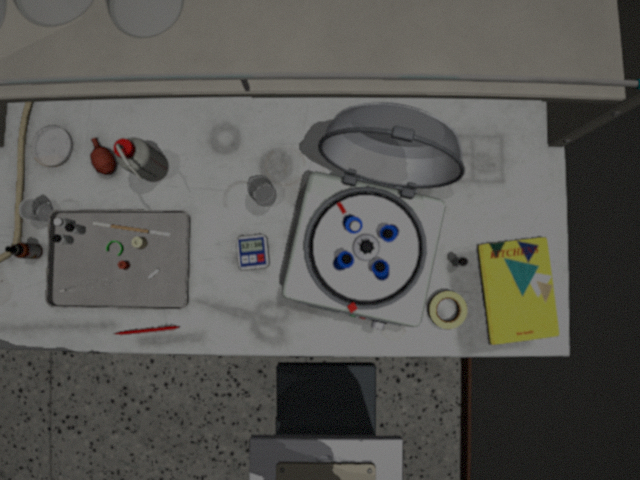

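View pics/side0.png

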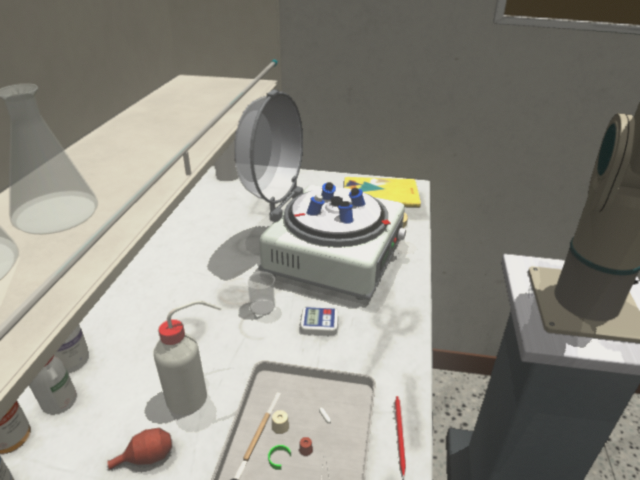

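The top view shows the rotor's hub at about (366,247), the red mark at (341,209) near the rear-left, and the pointer diamond at (352,307). The beaker is at (262,191), the timer (253,252), the spare vial (457,260) and the tape roll (447,309). The side view agrees, and the arm is clear of the machine.

```bash
cat > h.py <<'E'
import numpy as np, cv2
from cell import ctrl
def p2w(g,uv,z,E=None):
    E=g['extrinsics'] if E is None else E
    K=np.array([[g['fx'],0,g['cx']],[0,g['fy'],g['cy']],[0,0,1]])
    p=cv2.undistortPoints(np.array(uv,float).reshape(-1,1,2),K,np.array(g['D'])).reshape(-1,2)
    d=np.c_[p[:,0],-p[:,1],-np.ones(len(p))]@E[:3,:3].T; o=E[:3,3]
    return o+d*((z-o[2])/d[:,2])[:,None]
def red(g,x0,x1,y0,y1):
    im=g['pixels'].astype(int); m=(im[...,0]>110)&(im[...,0]-np.maximum(im[...,1],im[...,2])>50)
    q=np.zeros_like(m); q[y0:y1,x0:x1]=m[y0:y1,x0:x1]
    n,l,st,c=cv2.connectedComponentsWithStats(q.astype(np.uint8))
    return [(st[i,4],c[i]) for i in range(1,n) if st[i,4]>5]
E
python3 - <<'E'
from h import *
g=ctrl.get_image('top')
for a,c in red(g,295,440,180,325): print(a,c,p2w(g,[c],130)[0],p2w(g,[c],121)[0])
print('nut',p2w(g,[(366,247)],148)[0],'coll',p2w(g,[(306,247),(426,247),(366,187),(366,308)],121))
# white disc segmentation
im=g['pixels'].astype(int); mx=im[...,:3].min(2)
dm=((mx>150)).astype(np.uint8); n,l,st,c=cv2.connectedComponentsWithStats(dm)
i=l[225,330]; print(i,st[i])
cn=max(cv2.findContours((l==i).astype(np.uint8),cv2.RETR_EXTERNAL,cv2.CHAIN_APPROX_NONE)[0],key=len)
w=p2w(g,cn.reshape(-1,2),130)[:,:2]
h=cv2.convexHull(w.astype(np.float32)); print(cv2.minEnclosingCircle(h))
for n_,uv,z in (('beaker',(262,191),40),('timer',(253,252),16),('vial',(460,262),0),('roll',(447,309),10),('lid',(391,190),130)): print(n_,p2w(g,[uv],z)[0])
E
```

```text
41 [341.2195122  207.68292683] [611.21273185 -24.61084638 130.        ] [612.49398662 -24.88319895 121.        ]
50 [351.8  307.42] [430.64253971 -44.31976179 130.        ] [429.99564527 -44.80256841 121.        ]
nut [538.67384283 -68.23281459 148.        ] coll [[ 539.63274672   39.38590719  121.        ]
 [ 540.81357757 -180.76803603  121.        ]
 [ 651.28032998  -70.57168701  121.        ]
 [ 429.07165517  -70.64494908  121.        ]]
0 [     0      0    640    480 307200]
((598.5460205078125, 24.1303653717041), 782.6617431640625)
beaker [657.4929832  133.31827674  40.        ]
timer [534.66964031 153.46110398  16.        ]
vial [ 516.72776535 -278.19723258    0.        ]
roll [ 419.35105162 -247.44517756   10.        ]
lid [ 644.34373604 -115.56582805  130.        ]
```

Emit:
{"op": "send_rows", "data": {
  "rows": [
    [[-3.7, -3.1, 0, 0, 0, 0.134], [-7.4, -6.2, 0, 0, 0, 0.268], [-11.1, -9.2, 0, 0, 0, 0.402], [-14.8, -12.3, 0, 0, 0, 0.536], [-18.6, -15.4, 0, 0, 0, 0.67], [-22.3, -18.5, 0, 0, 0, 0.804], [-26.0, -21.5, 0, 0, 0, 0.938], [-29.8, -24.6, 0, 0, 0, 1.072], [-33.5, -27.7, 0, 0, 0, 1.206], [-37.2, -30.8, 0, 0, 0, 1.344]]
  ],
  "grip": 255
}}

```text
clock: 1.15
eef_pos: [440.1, 248.0, 304.0]
tool_rot: [3.142, -0.0, 1.566]
force: [0.7, -0.4, 0.1]
width: -0.0
gripper_force: 0.0
```

Emit:
{"op": "send_rows", "data": {
  "rows": [
    [[-4.1, 1, 0, 0, 0, 0], [-8.1, 2, 0, 0, 0, 0], [-12.2, 3, 0, 0, 0, 0], [-16.2, 4, 0, 0, 0, 0], [-20.3, 5, 0, 0, 0, 0], [-24.3, 6, 0, 0, 0, 0], [-28.4, 7, 0, 0, 0, 0], [-32.4, 8, 0, 0, 0, 0], [-36.5, 9, 1.5, 0, 0, 0], [-40.5, 10, 3, 0, 0, 0]]
  ]
}}

```text
clock: 2.15
eef_pos: [539.8, -157.1, 273.7]
tool_rot: [3.141, -0.0, 1.571]
force: [-0.2, 0.2, -0.3]
width: -0.2
gripper_force: 0.0
```

```bash
python3 - <<'E'
from h import *
s=ctrl.read_state();print(s['eef_pos'],s['tool_rot'],s['force'])
g=ctrl.get_image('top');h=ctrl.get_image('wrist')
cv2.imwrite('pics/a.png',np.hstack([cv2.resize(g['pixels'][150:350,240:480,::-1],(400,333)),cv2.resize(h['pixels'][:,:,::-1],(400,333),interpolation=cv2.INTER_AREA)]))
for a,c in red(g,295,440,180,325): print(a,c,p2w(g,[c],130)[0])
print(h['fx'],h['cx'],h['cy'],h['mount'])
E
```

```text
[ 539.77065323 -157.08718069  273.71842924] [ 3.14053293e+00 -8.25380557e-05  1.57088658e+00] [-0.17486118  0.22287255 -0.33049864]
52 [351.94230769 307.17307692] [431.08685542 -44.57435781 130.        ]
370.39680578497143 323.2083618897831 238.89192069710086 [[-3.44231563e-04  9.52118053e-01  3.05730427e-01  7.73706659e+01]
 [ 9.99999941e-01  3.26450405e-04  1.09286533e-04  2.81530452e-01]
 [ 4.24785939e-06  3.05730446e-01 -9.52118109e-01 -6.99049937e+01]
 [ 0.00000000e+00  0.00000000e+00  0.00000000e+00  1.00000000e+00]]
```

View pics/a.png

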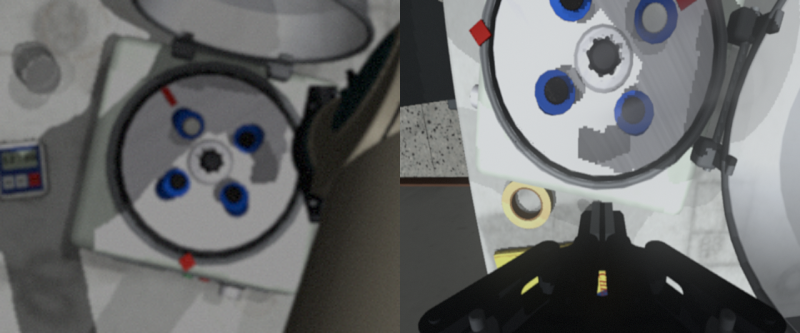

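The left half (top view) shows the mark at crop (168,97) in the arm's shadow, the pointer at (187,261) and the hub at (210,160). The closed gripper hangs over the right edge and doesn't block the view. The right half (wrist view) shows the hub nut at full-resolution pixel (328,83), the pointer at (128,46) and the mark at the top edge.

```bash
cat >> h.py <<'E'
from scipy.spatial.transform import Rotation as Ro
def wristE(s,g):
    T=np.eye(4);T[:3,:3]=Ro.from_euler('xyz',s['tool_rot']).as_matrix();T[:3,3]=s['eef_pos'];return T@g['mount']
def redm(g):
    im=g['pixels'].astype(int); return (im[...,0]>45)&(im[...,0]>1.8*np.maximum(im[...,1],im[...,2]))
AX=np.array([539.5,-69.5])
def angle(g,E=None,rmin=76,rmax=98):
    v,u=np.nonzero(redm(g)); w=p2w(g,np.c_[u,v],130,E)[:,:2]-AX; r=np.hypot(*w.T); k=(r>rmin)&(r<rmax)
    if k.sum()<4: return None
    c=w[k].mean(0); return np.degrees(np.arctan2(c[1],c[0])),np.hypot(*c),k.sum()
E
python3 - <<'E'
from h import *
s=ctrl.read_state();h=ctrl.get_image('wrist');g=ctrl.get_image('top');E=wristE(s,h)
print('nut',p2w(h,[(328,83)],152,E)[0],'ptr',p2w(h,[(128,46)],121,E)[0])
print(angle(g),angle(h,E))
# collar ellipse via fit on dark ring in top
im=g['pixels'][...,:3].max(2)
for nm,G,EE,c in(('top',g,None,(366,247)),('wrist',h,E,(328,100))):
    gr=G['pixels'].min(2).astype(float); pts=[]
    for a in np.radians(np.arange(0,360,4)):
        w=AX+np.outer(np.arange(90,103,.5),[np.cos(a),np.sin(a)])
        # project via inverse homography from samples
        src=np.array([[200,150],[450,150],[450,330],[200,330]],float)+(0 if nm=='top' else np.array([0,-60]))
        pw=p2w(G,src,130,EE)[:,:2].astype(np.float32)
        H=cv2.getPerspectiveTransform(pw,src.astype(np.float32))
        q=cv2.perspectiveTransform(w[None].astype(np.float32),H)[0]
        v=cv2.remap(gr.astype(np.float32),q[:,:1].copy(),q[:,1:].copy(),1)[:,0]
        d=np.diff(v);i=d.argmin()
        if d[i]<-8: pts.append(w[i])
    P=np.array(pts);A=np.c_[2*P,np.ones(len(P))]
    keep=np.ones(len(P),bool)
    for _ in range(4):
        x=np.linalg.lstsq(A[keep],(P[keep]**2).sum(1),rcond=None)[0];r=np.sqrt(x[2]+x[:2]@x[:2]);keep=abs(np.hypot(*(P-x[:2]).T)-r)<1.5
    print(nm,x[:2],r,keep.sum(),len(P))
E
```

```text
nut [541.63640981 -67.91327937 152.        ] ptr [430.54503215 -42.50911984 121.        ]
(np.float64(32.02333370094884), np.float64(86.31875769058131), np.int64(42)) (np.float64(167.48893717016003), np.float64(93.25337398118509), np.int64(43))
top [539.51318336 -69.71135366] 96.62843065380187 66 75
wrist [541.32416614 -72.39750467] 93.96425963860695 59 60
```

Emit:
{"op": "send_rows", "data": {
  "rows": [
    [[0.3, 1.2, 2, 0, 0, 0], [0.6, 2.5, 4, 0, 0, 0], [0.9, 3.7, 5.5, 0, 0, 0], [0.9, 3.7, 6.4, 0, 0, 0], [0.9, 3.7, 6.7, 0, 0, 0], [0.9, 3.7, 6.8, 0, 0, 0]]
  ]
}}

```text
clock: 2.95
eef_pos: [575.7, -146.0, 206.1]
tool_rot: [-3.141, -0.0, 1.571]
force: [-0.0, 0.6, -0.6]
width: 0.1
gripper_force: 0.0
```

Emit:
{"op": "send_rows", "data": {
  "rows": [
    [[0, 0.1, 0.15, 0, 0, 0], [0, 0.1, 0.3, 0, 0, 0]]
  ]
}}

```text
clock: 3.15
eef_pos: [577.5, -146.6, 203.7]
tool_rot: [3.14, 0.0, 1.571]
force: [0.3, 0.1, 0.4]
width: -0.0
gripper_force: 0.0
```

```bash
python3 -c "
from h import *
s=ctrl.read_state();print(s['clock'],s['eef_pos'],s['force'])
h=ctrl.get_image('wrist');cv2.imwrite('pics/b.png',h['pixels'][:,:,::-1])"
```

```text
3.15 [ 577.52360221 -146.5947424   203.69044505] [0.34071905 0.12110516 0.39579969]
```

View pics/b.png

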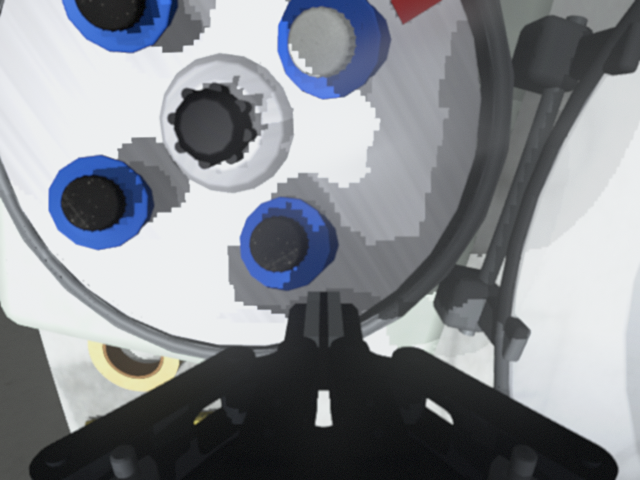

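The wrist view shows the closed tip at about (325,300) over the bare rim, just outside the black-capped sleeve at (288,243), and no contact yet.

Emit:
{"op": "send_rows", "data": {
  "rows": [
    [[0, 0, 0.15, 0, 0, 0], [0, 0, 0.25, 0, 0, 0]]
  ]
}}

```text
clock: 3.4
eef_pos: [577.7, -146.5, 201.0]
tool_rot: [3.14, -0.0, 1.571]
force: [-0.3, 0.2, 5.6]
width: -0.0
gripper_force: 2.9
```

Emit:
{"op": "send_rows", "data": {
  "rows": [
    [[0, 0, 0.2, 0, 0, 0], [-0.5, -1.1, 0.2, 0, 0, 0], [-0.9, -4.4, 0.2, 0, 0, 0], [0.1, -7.8, 0.2, 0, 0, 0], [1.8, -10.9, -1.5, 0, 0, 0], [1.8, -12.5, -3, 0, 0, 0]]
  ]
}}

```text
clock: 4.0
eef_pos: [449.0, -126.2, 230.3]
tool_rot: [-3.137, -0.003, 1.572]
force: [0.8, -0.5, -0.9]
width: -0.2
gripper_force: 0.0
```

```bash
cat > look.py <<'E'
from h import *
s=ctrl.read_state();print(s['clock'],s['eef_pos'].round(1),s['force'].round(1))
for i in range(2):
    t=ctrl.read_state()['clock'];g=ctrl.get_image('top');print(t,angle(g))
E
python3 look.py
```

```text
4.0 [ 449.  -126.2  230.3] [ 0.8 -0.5 -0.9]
4.0 (np.float64(-78.43037661605176), np.float64(86.44697804674313), np.int64(42))
4.05 (np.float64(-91.80441410029806), np.float64(86.1627723449281), np.int64(43))
```

Emit:
{"op": "send_rows", "data": {
  "rows": [
    [[-1, 2, 0, 0, 0, 0], [-2.8, 4, 0, 0, 0, 0], [-2.8, 6, 0, 0, 0, 0], [-2.8, 8.4, 0.5, 0, 0, 0], [-2.8, 8.4, 1, 0, 0, 0], [-2.8, 8.4, 1.5, 0, 0, 0], [-2.8, 8.4, 2, 0, 0, 0], [-2.8, 8.4, 2, 0, 0, 0], [-2.8, 8.4, 2, 0, 0, 0], [-2.8, 8.4, 2, 0, 0, 0]]
  ]
}}

```text
clock: 5.1
eef_pos: [536.2, -156.5, 210.7]
tool_rot: [3.141, 0.0, 1.57]
force: [1.1, 0.4, 0.3]
width: 0.0
gripper_force: 0.0
```

```bash
python3 look.py
```

```text
5.1 [ 536.2 -156.5  210.7] [1.1 0.4 0.3]
5.1 (np.float64(7.26262377569917), np.float64(86.00162337623185), np.int64(36))
5.15 (np.float64(-4.3016340879489166), np.float64(85.97379434925685), np.int64(37))
```

Emit:
{"op": "send_rows", "data": {
  "rows": [
    [[0, 0, 0, 0, 0, 0], [0, 0, 0, 0, 0, 0], [0, 0, 0, 0, 0, 0], [0, 0, 0, 0, 0, 0], [0, 0, 0, 0, 0, 0], [0, 0, 0, 0, 0, 0], [0, 0, 0, 0, 0, 0], [0, 0, 0, 0, 0, 0], [0, 0, 0, 0, 0, 0], [0, 0, 0, 0, 0, 0]]
  ]
}}

```text
clock: 6.2
eef_pos: [536.4, -156.4, 210.4]
tool_rot: [-3.142, -0.0, 1.571]
force: [-0.0, -0.4, 0.4]
width: 0.2
gripper_force: 0.0
```

```bash
python3 look.py
```

```text
6.2 [ 536.4 -156.4  210.4] [-0.  -0.4  0.4]
6.2 (np.float64(135.242135884414), np.float64(86.21712844660745), np.int64(41))
6.25 (np.float64(125.74261102652953), np.float64(86.41706325247341), np.int64(43))
```

Emit:
{"op": "send_rows", "data": {
  "rows": [
    [[0, 0, 0, 0, 0, 0], [0, 0, 0, 0, 0, 0], [0, 0, 0, 0, 0, 0], [0, 0, 0, 0, 0, 0], [0, 0, 0, 0, 0, 0], [0, 0, 0, 0, 0, 0], [0, 0, 0, 0, 0, 0], [0, 0, 0, 0, 0, 0], [0, 0, 0, 0, 0, 0], [0, 0, 0, 0, 0, 0]]
  ]
}}

```text
clock: 7.3
eef_pos: [536.3, -156.4, 210.4]
tool_rot: [-3.142, 0.0, 1.571]
force: [-0.2, -1.4, 0.4]
width: -0.0
gripper_force: 0.0
```

```bash
python3 look.py
```

```text
7.3 [ 536.3 -156.4  210.4] [-0.2 -1.4  0.4]
7.3 (np.float64(-54.4153300552565), np.float64(85.76840586424025), np.int64(38))
7.35 (np.float64(-62.38079283659364), np.float64(85.88336506490847), np.int64(39))
```

Emit:
{"op": "send_rows", "data": {
  "rows": [
    [[0, 0, 0.3, 0, 0, 0], [0, 0, 0.5, 0, 0, 0], [0, 0, 0.5, 0, 0, 0], [0, 0, 0.5, 0, 0, 0], [0, 0, 0.5, 0, 0, 0]]
  ]
}}

```text
clock: 7.9
eef_pos: [536.3, -156.4, 205.4]
tool_rot: [3.142, 0.0, 1.571]
force: [-0.3, 0.4, 0.7]
width: 0.4
gripper_force: 0.0
```

```bash
sed -i 's/range(2)/range(1)/' look.py; python3 look.py
```

```text
7.9 [ 536.3 -156.4  205.4] [-0.3  0.4  0.7]
7.9 (np.float64(-142.73086267421635), np.float64(85.43122360522777), np.int64(39))
```

Emit:
{"op": "send_rows", "data": {
  "rows": [
    [[0, 0, 0.1, 0, 0, 0], [0, 0, 0.1, 0, 0, 0], [0, 0, 0.5, 0, 0, 0], [0, 0, 0.5, 0, 0, 0], [0, 0, 0.5, 0, 0, 0], [0, 0, 0.5, 0, 0, 0]]
  ]
}}

```text
clock: 8.55
eef_pos: [537.0, -156.5, 201.0]
tool_rot: [3.14, 0.0, 1.571]
force: [-0.5, 0.3, 6.1]
width: 0.2
gripper_force: 2.8
```

```bash
python3 look.py;python3 look.py
```

```text
8.55 [ 537.  -156.5  201. ] [-0.5  0.3  6.1]
8.55 (np.float64(174.74705436279405), np.float64(86.18633042019448), np.int64(39))
8.6 [ 537.  -156.5  201. ] [0.3 0.  5. ]
8.6 (np.float64(174.80820039704685), np.float64(86.17746867220373), np.int64(39))
```

Emit:
{"op": "send_rows", "data": {
  "rows": [
    [[0, 0, 0.1, 0, 0, 0], [0, -0.2, 0.1, 0, 0, 0], [0, -0.4, 0.1, 0, 0, 0], [0, -0.6, 0.1, 0, 0, 0], [0, -0.8, 0.1, 0, 0, 0], [0.1, -1, 0.1, 0, 0, 0], [0.1, -1.15, 0.1, 0, 0, 0], [0.1, -1.15, 0.1, 0, 0, 0]]
  ]
}}

```text
clock: 9.45
eef_pos: [525.6, -155.5, 200.2]
tool_rot: [3.139, 0.0, 1.571]
force: [0.7, 0.9, 6.6]
width: -0.2
gripper_force: 3.2
```

```bash
python3 look.py;python3 look.py
```

```text
9.45 [ 525.6 -155.5  200.2] [0.7 0.9 6.6]
9.45 (np.float64(166.5758421839951), np.float64(85.66497752833992), np.int64(37))
9.5 [ 525.7 -155.5  200.2] [0.1 1.1 5.9]
9.5 (np.float64(166.79920639831508), np.float64(85.38438086236532), np.int64(37))
```

Aligned to within about half a degree. I'll hold briefly, then lift straight up.

Emit:
{"op": "send_rows", "data": {
  "rows": [
    [[0, 0, 0, 0, 0, 0], [0, 0, 0, 0, 0, 0], [0, 0, 0, 0, 0, 0], [0, 0, -0.1, 0, 0, 0], [0, 0, -0.2, 0, 0, 0], [0, 0, -0.4, 0, 0, 0], [0, 0, -1, 0, 0, 0], [0, 0, -3, 0, 0, 0], [0, 0, -6, 0, 0, 0], [0, 0, -9, 0, 0, 0]]
  ]
}}

```text
clock: 10.55
eef_pos: [524.3, -155.4, 290.1]
tool_rot: [-3.14, -0.0, 1.57]
force: [1.0, -0.1, -0.3]
width: -0.1
gripper_force: 0.0
```

```bash
python3 look.py;python3 -c "
from h import *
g=ctrl.get_image('top');cv2.imwrite('pics/c.png',cv2.resize(g['pixels'][150:350,220:480,::-1],(780,600)))"
```

```text
10.55 [ 524.3 -155.4  290.1] [ 1.  -0.1 -0.3]
10.55 (np.float64(165.48542013138274), np.float64(85.57810496735476), np.int64(37))
```

View pics/c.png

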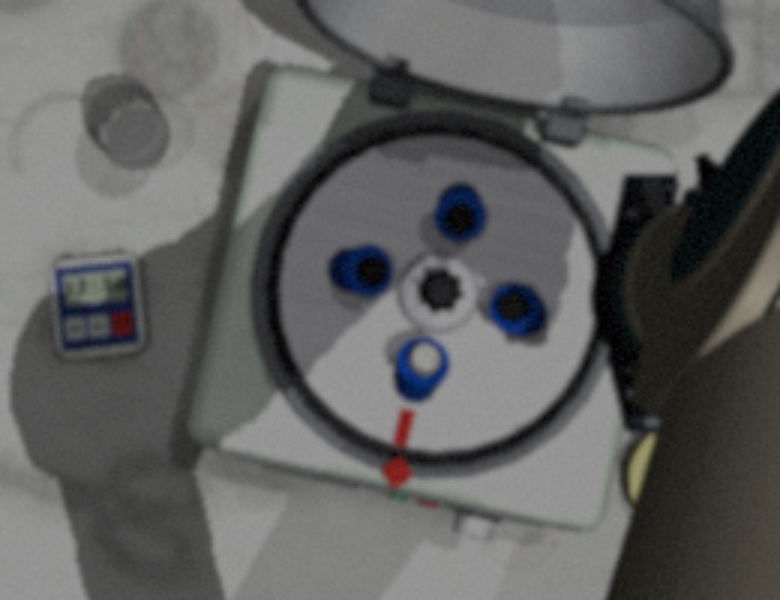

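The mark at (403,430) lines up with the pointer at (396,471), and the timer, the beaker and the visible part of the tape roll look unmoved. The arm hides the spare vial in this view. I'm handing in.

```bash
python3 look.py; python3 -c "
from cell import ctrl
print(ctrl.finish_job())"
```

```text
10.65 [ 526.5 -156.4  293.1] [ 1.2 -0.1 -0.1]
10.65 (np.float64(165.42538871766354), np.float64(85.40873331464375), np.int64(38))
the job is handed in; nothing more can be done
None
```

The job is handed in, with no verdict returned: the flicked rotor coasted untouched for just over 4 s, was braked by a fingertip on its rim, nudged about 8° into line under that finger, and now stands still with the mark about 3 mm from the index point and the hand clear.

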